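Lock a strut in its holding fixture with a snap pin and tug-test it

ROBOT

A 6-joint arm with a two-finger parallel gripper is mounted at the origin on the work surface. World frame = base frame: x ahead of the robot, y to its left, z up, the work surface at z = 0. Lengths are in m, angles in rad, forces in N, time in s.
With the tool pointing down it reaches from about 0.35 to 0.875 m from the base axis. Payload 4.2 kg.
Tool frame: the origin (TCP) lies midway between the tips of the shut fingers; the grasp point (between the pads) lies 19 mm behind it (env.grip_point_offset is the distance from the TCP to the grasp point, in m); z points along the fingers, y is the direction in which the jaws open and shut (so a half turn about z gives the same grasp; the last joint's range is limited). The gripper opens to 87 mm and grips with 3 to 60 N. Pads are 19 mm wide; open, the fingers measure 117 mm over their backs; the gripper's body (75 mm by 190 mm) begins 51 mm behind the grasp point.
Start: joints at [1.47, 0.385, 0.008, 0, -1.194, -0.259], TCP at [0.22, 0.585, 0.223] pointing down, gripper open.
Joint ranges: [-3.14, 3.14], [-1.21, 2.06], [-1.07, 1.41], [-3.16, 2.05], [-2.99, -0.16], [-3.1, 3.1]. Speed limits (rad/s): [2.79, 2.79, 3.14, 3.14, 3.14, 3.14].

INTERFACE

Orientations are given as [roll, pitch, yaw] about the fixed x, y, z axes, in that order (R = Rz(yaw) Ry(pitch) Rx(roll)).
In Python, from station import get_obs, optics, order, env gives the robot as it stands.
- The arm moves only by the shell command python3 -m pendant 'ROWS'. ROWS is JSON, a list of rows, each an object with "dr": the turn, a rotation vector about the world's x, y, z in rad, a list of three; "offset": the shift along the world's x, y, z in m, a list of three; "grip": the finger opening in m, from 0 to 0.087. A call has 1 to 20 rows; each row is the pose to reach, as a shift and turn from the pose commanded when the call began; what a row does not reach only later rows make up. A row lasts 1/10 s, in which the tool goes at most 50 mm and 8.59 degrees, less where a joint would pass 70% of its speed; a pose out of reach is approached as far as the arm can. A call with a gripper value outside its range is refused whole. The fingers move at their own pace and stop on an object; the grip force is fixed at half the most. Time passes only in rows, so rows that repeat a pose let the fingers close. It gives the time, the measured TCP pose, the force and the opening at its end, in the units of the state.
- get_obs(): the state, without advancing time (a new reading comes with each control period).
- optics.snapshot(name): name is "scene" or "top" or "wrist"; returns (picture, depth): 400x640x3 uint8, red, green, blue; 400x640 float32, m along the optical axis (not along the pixel's ray), 0 where there is no reading.
- optics.camera_info(name): a dict with "intrinsics" (3x3 intrinsics, pixels), "camera_from_world" (4x4, takes a point from world to camera coordinates). Camera axes: x right, y down, z forward; pixel columns grow to the right and rows downward; lengths in m; the calibration is good to about 2 mm. The wrist camera is an equidistant fisheye: a pixel r from the principal point sees the ray r / f radians off the axis. A picture is of the moment at which its call begins: read the wrist's pose just before it. camera_info takes no time and is no camera call; for the wrist camera it gives the pose at the moment of the call.
- order.sign_off(): hands the job in, once; it reports no verdict.
The state is a dict: "time": time; "q": joint angles; "joint_velocities": joint speeds; "joint_efforts": joint torques, N m; "eef_pos": TCP position; "tcp_rot": TCP orientation; "contact_force": force on the tool from outside, world axes, zero at the start; "moment": the same for the moment, N m; "width": finger opening in m.
Only numpy, scipy, OpenCV 4.12 (cv2) and the standard library are available. Lean on these libraries where they do the work, as an engineer would, in place of code of your own. Each camera call takes 0.05 s, during which the arm holds its last target.

TASK

Take the grooved lock pin with the round knob out of the wooden rack and push it gently straight down through the hole in the strut's green bracket until it snaps fully home in the holding fixture. Then prove that it is held: tug it straight up with a steady pull of about 15 N for about a second, never more than 25 N, and let go, leaving the pin locked in. Leave the other things alone.

Things in the scene. Friction and masses are not known exactly. Their poses are not given: they have to be found in the camera images.
- pin: grooved lock pin, about 0.14 kg, upright in a rack hole. Origin at its nose tip, z up the pin. Cone z 0-12 mm (8 to 18 mm dia), land 18 mm dia to z 16 with a square upper shoulder, groove 10 mm dia z 16-35, chamfer to z 39, stem 18 mm dia to z 58, then a round aluminium knob 26 mm dia, z 58-98 (grip here). The knob's flat underside stops it: home, its origin is 14 mm above the fixture's.
- plain_pin: plain steel pin without a groove, 18 mm dia, with a flange 26 mm dia and a T-bar (60 mm long, 12 mm thick) on top, standing in the other rack hole; origin at its lower end. Not to be used.
- rack: fixed wooden block, 60 (x) x 150 (y) x 66 (z) mm, origin at the centre of its underside. Two vertical through holes 21 mm dia at y = -45 and +45 mm; either may hold the lock pin, the knob's underside resting on the block's top.
- fixture: fixed holding fixture, a green strut lying in it towards -y. Origin at its underside, on the axis of the vertical pin hole. Base 110 x 120 x 12 mm; pillars at y -36 and +36 mm carry the bracket's green ear, 60 (x) x 100 (y) mm, z 60-72, with a 20 mm hole. Bracket cheeks (top z 86 mm) start 55 mm from the axis at -y, the coil spring (top z 120 mm) 165 mm from it.
- mouth (a point): centre of the hole's mouth, on the ear's top face, 72 mm above the fixture's underside; axes as the fixture's
- catch: two sprung steel jaws, seen through the fixture's open x sides. Origin on the hole's axis, 32.5 mm above the fixture's underside; the jaws' flat undersides sit 0 to 10 mm above it, anew each time, not measured. 6 mm thick, they part along x from 5.5 mm off the axis; the pin's nose passes at 4 to 12 N, then they snap into the groove. A home pin has 2.5 to 12.5 mm free play up, then stops hard.
- socket: loose steel deep socket, 32 mm dia, 70 mm tall, standing; origin under its centre; a bystander
- spring_seat: loose rubber ring lying flat, 90 mm outer dia, 8 mm thick; a bystander
- can: loose spray can, 60 mm dia, 170 mm tall, standing; a bystander
Mind the look-alikes: they are no part of the job. What is shaped like the pin but blue or turquoise is not meant.

How it is judged:
By the outcome, as a careful person would: the job done as asked, in the order asked, and still so for the second after the job is handed in, with the robot touching nothing.
It also fails if it takes over 61 s, if anything falls off the work surface, if the arm or the gripper's body presses on something with over 40 N, if the wrist force passes 120 N, or if a joint passes its speed limit or range.

## Working session

There is one attempt and no reset: what is moved stays moved. The work goes in short steps, Python scripts to look and compute and a shell command to move; the robot and the scene stay as the last step left them, time stands still between calls to the robot, and variables do not carry over. Pictures are saved under pics/ and viewed, and the job is handed in when it is done.

```bash
ls; mkdir -p pics; python3 - <<'E'
from station import get_obs, optics, order, env
import cv2
for n in ("scene","top","wrist"):
    i=optics.camera_info(n); print(n,i)
    p,d=optics.snapshot(n)
    cv2.imwrite(f"pics/{n}0.png",p[:,:,::-1])
    import numpy as np; np.save(f"pics/{n}0.npy",d)
print(get_obs(), env.grip_point_offset)
E
```

```text
pics
scene {'intrinsics': array([[398.33433078,   0.        , 317.25074232],
       [  0.        , 398.33433078, 196.44169172],
       [  0.        ,   0.        ,   1.        ]]), 'camera_from_world': array([[ 5.29489982e-02,  9.98596934e-01,  7.53312304e-04,
        -8.19136435e-02],
       [ 6.42555485e-01, -3.34929964e-02, -7.65506805e-01,
        -3.30668080e-01],
       [-7.64407517e-01,  4.10168634e-02, -6.43427357e-01,
         1.19129492e+00],
       [ 0.00000000e+00,  0.00000000e+00,  0.00000000e+00,
         1.00000000e+00]])}
top {'intrinsics': array([[365.47771133,   0.        , 321.54618504],
       [  0.        , 365.47771133, 196.05065038],
       [  0.        ,   0.        ,   1.        ]]), 'camera_from_world': array([[ 0.02956423, -0.99951851,  0.00941819,  0.02034217],
       [-0.98555982, -0.0307204 , -0.16651759,  0.63762615],
       [ 0.16672674, -0.00435922, -0.9859935 ,  0.61293094],
       [ 0.        ,  0.        ,  0.        ,  1.        ]])}
wrist {'intrinsics': array([[309.70691629,   0.        , 317.47893849],
       [  0.        , 309.70691629, 201.935
[... 301 characters left out ...]
.        ,  1.        ]])}
{'time': 0.15, 'q': array([ 1.46958046e+00,  3.85375836e-01,  6.94748832e-03, -3.57400254e-04,
       -1.19399380e+00, -2.58594004e-01]), 'joint_velocities': array([ 0.00042168, -0.00190633,  0.00487784,  0.00251859,  0.00043106,
       -0.00125241]), 'joint_efforts': array([-3.08863064e-04, -3.91052377e+01,  1.87587923e+01,  4.22237277e+00,
        1.23970304e-02, -1.37746906e-04]), 'eef_pos': array([0.21988934, 0.58456036, 0.22171558]), 'tcp_rot': array([ 3.13993594e+00, -9.46919097e-05, -3.59941565e-01]), 'contact_force': array([ 0.68000361, -0.3316156 ,  0.1792299 ]), 'moment': array([-0.02065832, -0.02857892, -0.05513717]), 'width': 0.08722779806397758} 0.0187
```

View pics/scene0.png

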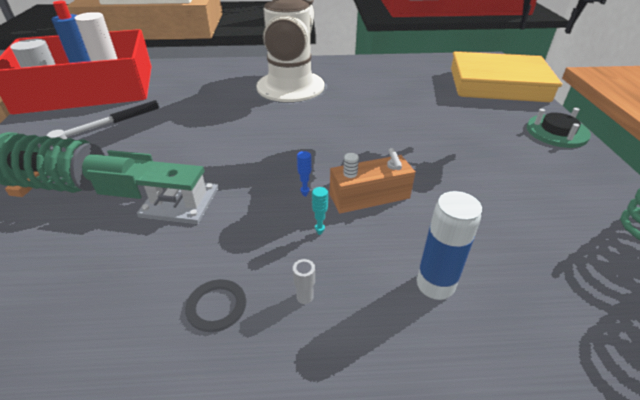

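View pics/top0.png

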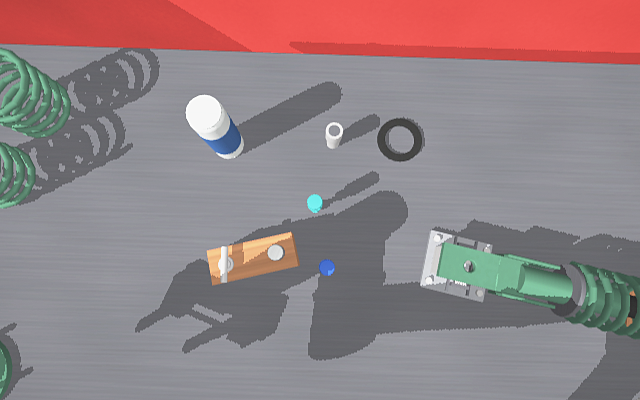

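View pics/wrist0.png

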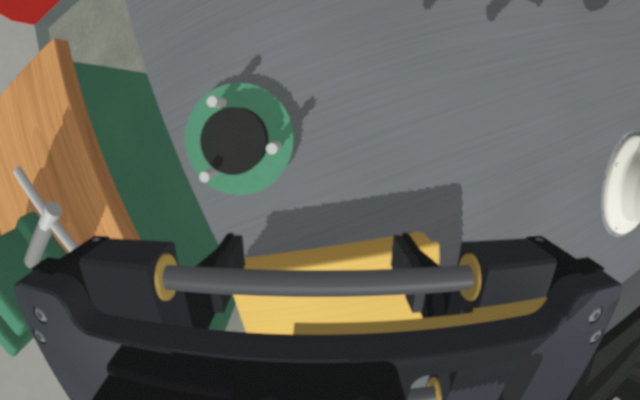

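The top view shows four pin-like things:
- Grey round knob in the rack at (276,253).
- T-bar plain pin in the rack at (225,263).
- Turquoise look-alike at (315,203).
- Blue look-alike at (327,268).

The grey round knob in the rack fits the description. I'll confirm it in a crop and measure.

```bash
cat > h.py <<'E'
import numpy as np, cv2
from station import get_obs, optics
def ray(n,u,v,info=None):
    i=info or optics.camera_info(n); K=i["intrinsics"];T=i["camera_from_world"];R=T[:3,:3];t=T[:3,3]
    x=(u-K[0,2])/K[0,0]; y=(v-K[1,2])/K[1,1]
    if n=="wrist":
        th=np.hypot(x,y); s=np.sin(th)/th if th>0 else 1; d=np.array([x*s,y*s,np.cos(th)])
    else: d=np.array([x,y,1.])
    return -R.T@t, R.T@d
def onplane(n,u,v,z,info=None):
    o,d=ray(n,u,v,info); return o+d*(z-o[2])/d[2]
def cloud(n,d,info=None):
    i=info or optics.camera_info(n); T=i["camera_from_world"];K=i["intrinsics"]
    v,u=np.mgrid[:400,:640]; 
    P=np.stack([(u-K[0,2])/K[0,0]*d,(v-K[1,2])/K[1,1]*d,d],-1)
    return (P-T[:3,3])@T[:3,:3]
def proj(n,p,info=None):
    i=info or optics.camera_info(n); T=i["camera_from_world"];K=i["intrinsics"]
    c=T[:3,:3]@np.asarray(p)+T[:3,3]
    if n=="wrist":
        r=np.hypot(c[0],c[1]); th=np.arctan2(r,c[2]); q=c[:2]/r*th
    else: q=c[:2]/c[2]
    return q*K[0,0]+K[:2,2]
E
python3 - <<'E'
from h import *
p=cv2.imread("pics/top0.png"); s=cv2.imread("pics/scene0.png")
a=cv2.resize(p[215:305,190:350],(800,450),interpolation=2)
cv2.imwrite("pics/c1.png",a)
cv2.imwrite("pics/c2.png",cv2.resize(p[210:320,410:570],(800,550),interpolation=2))
cv2.imwrite("pics/c3.png",cv2.resize(s[130:230,290:430],(770,550),interpolation=2))
cv2.imwrite("pics/c4.png",cv2.resize(s[140:230,90:230],(770,495),interpolation=2))
d=np.load("pics/top0.npy"); P=cloud("top",d)
for (u,v) in [(276,253),(276,250),(255,258),(225,263),(222,250),(290,240),(460,268),(468,267),(450,260),(485,265),(433,280),(400,118)]:
    print(u,v,P[v,u].round(4))
E
```

```text
276 253 [0.5313 0.1112 0.1081]
276 250 [0.5361 0.1114 0.1083]
255 258 [0.522  0.152  0.0655]
225 263 [0.5124 0.1978 0.0877]
222 250 [0.5337 0.2046 0.0872]
290 240 [0.5548 0.0926 0.0662]
460 268 [ 0.5155 -0.2018  0.0725]
468 267 [ 0.5168 -0.2402  0.012 ]
450 260 [ 0.5286 -0.1849  0.0729]
485 265 [ 0.5219 -0.2454  0.0721]
433 280 [ 0.491  -0.1735  0.0125]
400 118 [ 8.128e-01 -1.164e-01  3.000e-04]
```

View pics/c1.png

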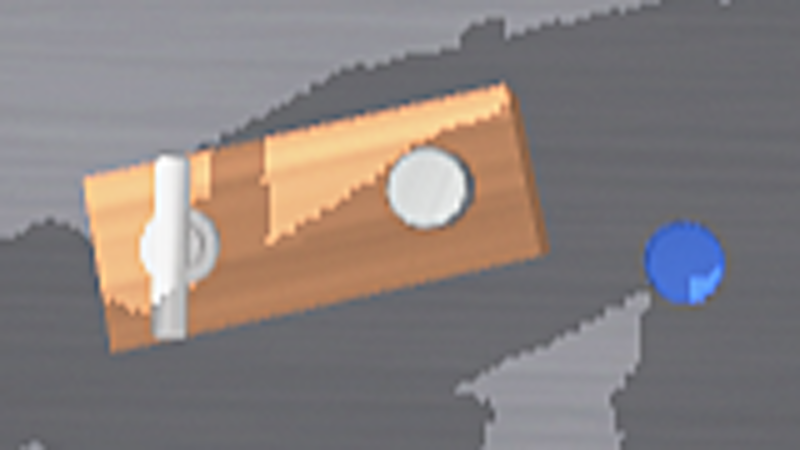

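View pics/c2.png

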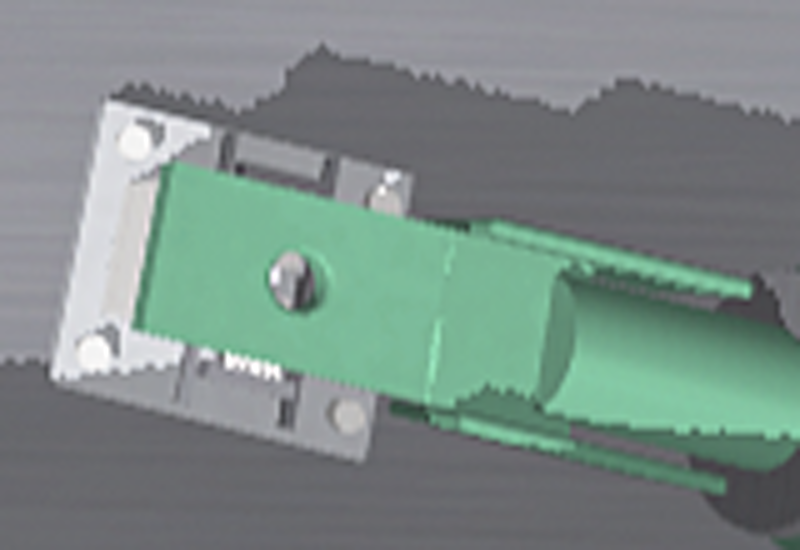

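View pics/c3.png

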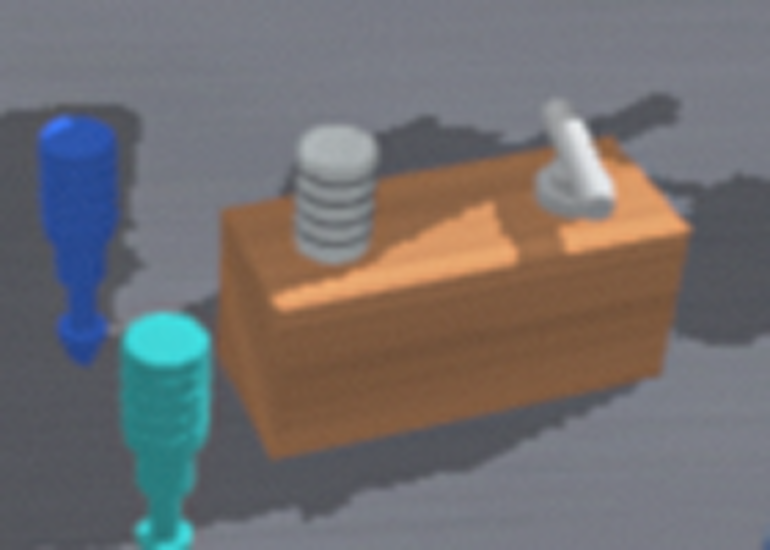

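View pics/c4.png

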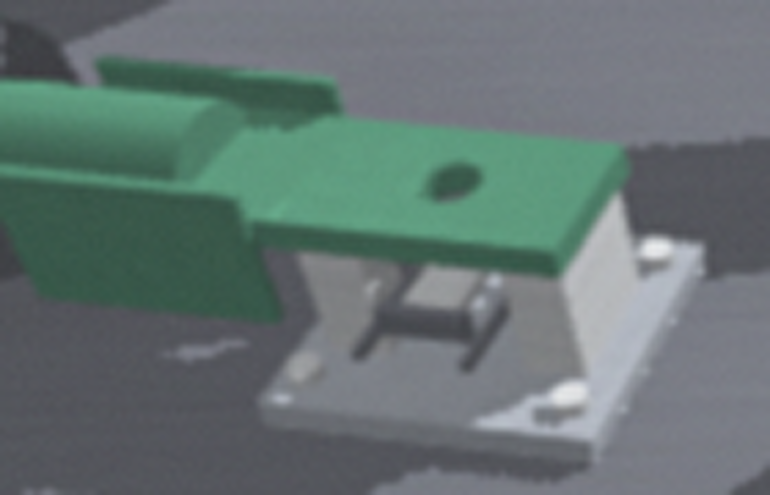

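The crop confirms it: the grooved grey knob at top-view (276,253) is the lock pin. The T-bar at (225,263) is the plain pin, and the blue and turquoise ones are decoys. Next I'll measure the knob and the hole.

```bash
python3 - <<'E'
from h import *
for n,kb,hb,zz in (("top",(255,235,298,272),(455,250,485,282),0),("scene",(340,150,362,180),(160,165,185,182),0)):
    im=cv2.imread(f"pics/{n}0.png"); hsv=cv2.cvtColor(im,cv2.COLOR_BGR2HSV)
    # knob: low saturation bright
    for nm,b,m in (("knob",kb,((hsv[...,1]<60)&(hsv[...,2]>(130 if n=="top" else 110)))),("hole",hb,(hsv[...,1]<70)|(hsv[...,2]<75))):
        x0,y0,x1,y1=b; w=np.zeros(m.shape,np.uint8); w[y0:y1,x0:x1]=m[y0:y1,x0:x1]
        c=max(cv2.findContours(w,0,1)[0],key=cv2.contourArea)
        (cx,cy),r=cv2.minEnclosingCircle(c); x,y,ww,h=cv2.boundingRect(c)
        e=cv2.fitEllipse(c) if len(c)>4 else None
        print(n,nm,(cx,cy),r,(x,y,ww,h),e)
        z=.106 if nm=="knob" else .072
        print(onplane(n,*e[0],z).round(4), onplane(n,x+ww/2-.5,y+h/2-.5,z).round(4))
for nm,(u,v) in (("blue",(327,268)),("turq",(315,203))): print(nm,onplane("top",u,v,.098).round(3))
P=cloud("top",np.load("pics/top0.npy"))
im=cv2.cvtColor(cv2.imread("pics/top0.png"),cv2.COLOR_BGR2HSV)
# ear top: green, z 65..80
g=(abs(im[...,0].astype(int)-75)<15)&(im[...,1]>70)&(abs(P[...,2]-.0725)<.004); g[:,:430]=0; g[:,500:]=0
q=P[g][:,:2]; print(len(q),cv2.minAreaRect(q.astype(np.float32)))
w=(abs(im[...,0].astype(int)-13)<8)&(im[...,1]>80)&(abs(P[...,2]-.066)<.004);w[:,320:]=0;w[300:]=0;w[:220]=0
q=P[w][:,:2]; print(len(q),cv2.minAreaRect(q.astype(np.float32)))
E
```

```text
top knob (275.0, 252.0) 8.24631118774414 (267, 244, 16, 17) ((274.83697509765625, 252.09310913085938), (14.944398880004883, 16.006412506103516), 5.0039143562316895)
[0.5327 0.1134 0.106 ] [0.5328 0.114  0.106 ]
top hole (468.0, 265.5) 5.852449893951416 (464, 260, 9, 12) ((467.9735412597656, 265.63555908203125), (8.284796714782715, 11.536238670349121), 171.49256896972656)
[ 0.5199 -0.2159  0.072 ] [ 0.5201 -0.216   0.072 ]
scene knob (350.5, 161.57408142089844) 15.627299308776855 (340, 150, 22, 28) ((349.875732421875, 160.72085571289062), (19.50972557067871, 31.755517959594727), 1.1422852277755737)
[0.5477 0.1111 0.106 ] [0.5563 0.1112 0.106 ]
scene hole (171.5, 175.5) 1.581238865852356 (170, 175, 4, 2) ((171.2857208251953, 175.5), (0.0, 1.0), 0.0)
[ 0.5294 -0.2145  0.072 ] [ 0.5294 -0.2141  0.072 ]
blue [0.509 0.027 0.098]
turq [0.617 0.051 0.098]
1981 ((0.5156413912773132, -0.2211053967475891), (0.10792089253664017, 0.06546257436275482), 77.51678466796875)
2408 ((0.5214729905128479, 0.15751737356185913), (0.05950186401605606, 0.15028133988380432), 14.306404113769531)
```

```bash
python3 -m pendant '[{"dr":[0,0,-0.2],"offset":[0.05,-0.078,0],"grip":0.087},{"dr":[0,0,-0.4],"offset":[0.08,-0.12,0],"grip":0.087},{"dr":[0,0,-0.6],"offset":[0.11,-0.16,0],"grip":0.087},{"dr":[0,0,-0.75],"offset":[0.14,-0.2,0],"grip":0.087},{"dr":[0,0,-0.9],"offset":[0.17,-0.25,0],"grip":0.087},{"dr":[0,0,-1.05],"offset":[0.2,-0.3,0],"grip":0.087},{"dr":[0,0,-1.21],"offset":[0.23,-0.35,0],"grip":0.087},{"dr":[0,0,-1.21],"offset":[0.26,-0.39,0],"grip":0.087},{"dr":[0,0,-1.21],"offset":[0.29,-0.43,0],"grip":0.06},{"dr":[0,0,-1.21],"offset":[0.313,-0.471,0],"grip":0.06},{"dr":[0,0,-1.21],"offset":[0.313,-0.471,0],"grip":0.06},{"dr":[0,0,-1.21],"offset":[0.313,-0.471,0],"grip":0.06},{"dr":[0,0,-1.21],"offset":[0.313,-0.471,0],"grip":0.06}]'
python3 - <<'E'
from h import *
i=optics.camera_info("wrist"); p,d=optics.snapshot("wrist"); cv2.imwrite("pics/w1.png",p[:,:,::-1]); np.savez("pics/w1.npz",T=i["camera_from_world"],K=i["intrinsics"])
s=get_obs(); print(s["time"],s["eef_pos"],s["tcp_rot"],s["q"],s["contact_force"])
print(proj("wrist",[.5327,.1137,.106],i),proj("wrist",[.52,-.216,.072],i))
E
```

```text
time: 1.45
eef_pos: [0.5337, 0.1118, 0.2219]
tcp_rot: [3.141, -0.001, -1.574]
contact_force: [-0.4, 0.5, 0.1]
width: 0.0617
1.5 [0.53308898 0.11297266 0.2219625 ] [ 3.14048627e+00 -2.44755770e-04 -1.57237258e+00] [ 5.06264670e-01  2.49807833e-01 -1.89741859e-01 -3.58028161e-04
 -1.13233244e+00 -5.07688880e-01] [-0.46890089  0.37381261 -0.59738726]
[317.99447591 198.72331984] [328.44732653 -96.35030235]
```

View pics/w1.png

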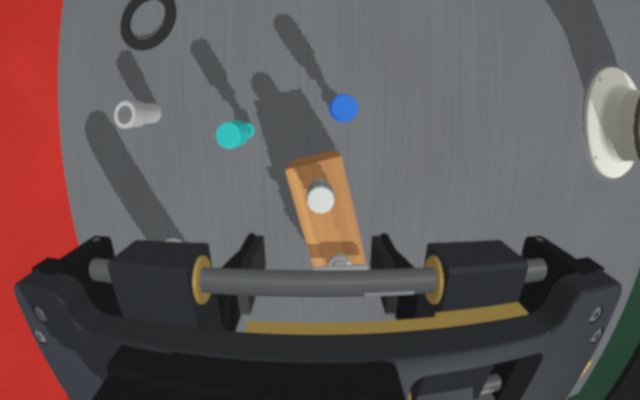

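The wrist view shows the knob top at about (320,199), with blue at (344,108) and turquoise at (235,134). I'll refine the knob position from this.

```bash
python3 - <<'E'
from h import *
z=np.load("pics/w1.npz"); i={"intrinsics":z["K"],"camera_from_world":z["T"]}
im=cv2.imread("pics/w1.png"); hsv=cv2.cvtColor(im,cv2.COLOR_BGR2HSV)
m=((hsv[...,1]<40)&(hsv[...,2]>170)).astype(np.uint8); w=np.zeros_like(m); w[180:218,300:340]=m[180:218,300:340]
c=max(cv2.findContours(w,0,1)[0],key=cv2.contourArea); print(cv2.fitEllipse(c),cv2.minEnclosingCircle(c),cv2.boundingRect(c))
e=cv2.minEnclosingCircle(c)[0]; print(onplane("wrist",*e,.106,i))
cv2.imwrite("pics/c5.png",cv2.resize(im[140:280,270:390],(600,700)[:2],interpolation=2)[:600])
E
```

```text
((320.325927734375, 199.61199951171875), (25.03916358947754, 26.14118194580078), 70.50365447998047) ((320.20587158203125, 199.26470947265625), 13.486295700073242) (307, 187, 27, 26)
[0.53064207 0.11423064 0.106     ]
```

View pics/c5.png

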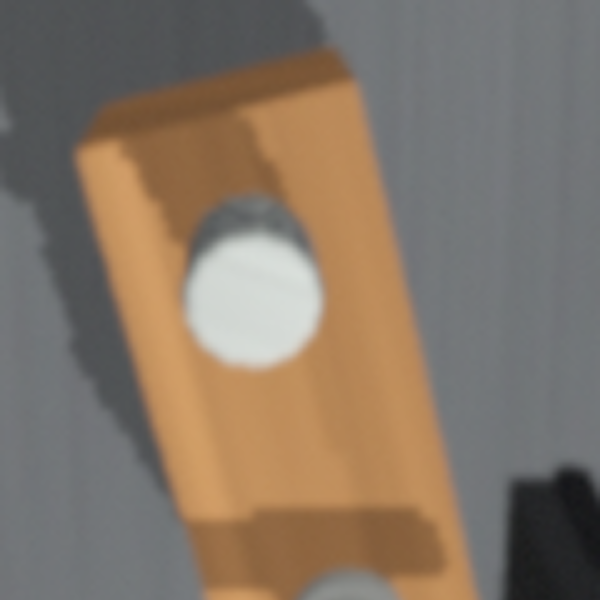

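```bash
python3 -m pendant '[{"dr":[0,0,0],"offset":[-0.002,0,-0.03],"grip":0.06},{"dr":[0,0,0],"offset":[-0.002,0,-0.06],"grip":0.06},{"dr":[0,0,0],"offset":[-0.002,0,-0.09],"grip":0.06},{"dr":[0,0,0],"offset":[-0.002,0,-0.12],"grip":0.06},{"dr":[0,0,0],"offset":[-0.002,0,-0.14],"grip":0.06},{"dr":[0,0,0],"offset":[-0.002,0,-0.15],"grip":0.06},{"dr":[0,0,0],"offset":[-0.002,0,-0.15],"grip":0.06},{"dr":[0,0,0],"offset":[-0.002,0,-0.15],"grip":0.06}]'
python3 - <<'E'
from h import *
i=optics.camera_info("wrist"); p,d=optics.snapshot("wrist"); cv2.imwrite("pics/w2.png",p[:,:,::-1])
s=get_obs(); print(s["time"],s["eef_pos"],s["contact_force"],proj("wrist",[.5307,.1142,.106],i))
E
```

```text
time: 2.3
eef_pos: [0.5315, 0.1148, 0.0735]
tcp_rot: [-3.14, 0.0, -1.568]
contact_force: [-0.1, -1.4, 0.3]
width: 0.0603
2.35 [0.53179467 0.1148014  0.0738329 ] [ 0.36740948 -0.21819492  0.34267974] [318.2903745  277.45818091]
```

View pics/w2.png

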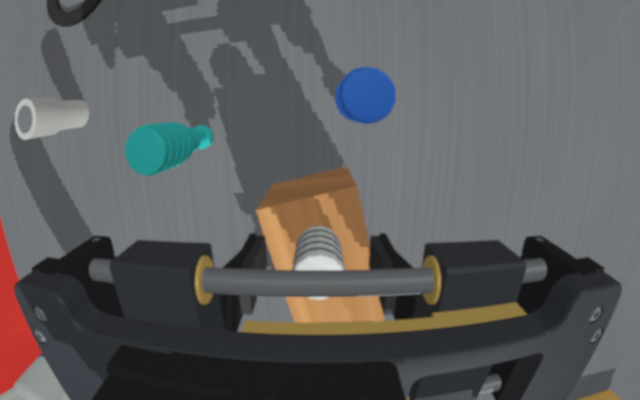

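The knob, at (318,275), sits centred between the fingers. Closing on it.

```bash
python3 -m pendant '[{"dr":[0,0,0],"offset":[-0.0005,-0.0005,-0.001],"grip":0.015},{"dr":[0,0,0],"offset":[-0.0005,-0.0005,-0.001],"grip":0.015},{"dr":[0,0,0],"offset":[-0.0005,-0.0005,-0.001],"grip":0.015},{"dr":[0,0,0],"offset":[-0.0005,-0.0005,-0.001],"grip":0.015},{"dr":[0,0,0],"offset":[-0.0005,-0.0005,-0.001],"grip":0.015},{"dr":[0,0,0],"offset":[-0.0005,-0.0005,-0.001],"grip":0.015},{"dr":[0,0,0],"offset":[-0.0005,-0.0005,-0.001],"grip":0.015}]'
python3 - <<'E'
from h import *
for k in range(1):
    s=get_obs(); print(s["time"],s["eef_pos"],s["contact_force"],s["width"],s["moment"])
E
```

```text
time: 3.05
eef_pos: [0.5307, 0.1135, 0.0717]
tcp_rot: [-3.141, 0.0, -1.57]
contact_force: [-0.2, 0.9, 1.4]
width: 0.0252
3.05 [0.5307386  0.11348534 0.07168275] [-0.18324684  0.90347392  1.37095485] 0.025181027856638515 [ 0.0284495  -0.14323738 -0.0090236 ]
```

```bash
python3 -m pendant '[{"dr":[0,0,0],"offset":[0,0,0.02],"grip":0.015},{"dr":[0,0,0],"offset":[0,0,0.05],"grip":0.015},{"dr":[0,0,0],"offset":[0,0,0.08],"grip":0.015},{"dr":[0,0,0],"offset":[0,0,0.11],"grip":0.015},{"dr":[0,0,0],"offset":[0,0,0.13],"grip":0.015},{"dr":[0,0,0],"offset":[0,-0.03,0.13],"grip":0.015},{"dr":[0,0,0],"offset":[-0.005,-0.07,0.13],"grip":0.015},{"dr":[0,0,0],"offset":[-0.01,-0.11,0.13],"grip":0.015},{"dr":[0,0,0],"offset":[-0.01,-0.15,0.13],"grip":0.015},{"dr":[0,0,0],"offset":[-0.01,-0.19,0.13],"grip":0.015},{"dr":[0,0,0],"offset":[-0.01,-0.22,0.13],"grip":0.015},{"dr":[0,0,0],"offset":[-0.01,-0.24,0.13],"grip":0.015},{"dr":[0,0,0],"offset":[-0.01,-0.24,0.13],"grip":0.015},{"dr":[0,0,0],"offset":[-0.01,-0.24,0.13],"grip":0.015},{"dr":[0,0,0],"offset":[-0.01,-0.24,0.13],"grip":0.015}]'
python3 - <<'E'
from h import *
i=optics.camera_info("wrist"); p,d=optics.snapshot("wrist"); cv2.imwrite("pics/w3.png",p[:,:,::-1]);np.savez("pics/w3.npz",T=i["camera_from_world"],K=i["intrinsics"])
s=get_obs(); print(s["time"],s["eef_pos"],s["tcp_rot"],s["contact_force"],s["width"],proj("wrist",[.52,-.216,.072],i))
t,d=optics.snapshot("top"); cv2.imwrite("pics/t3.png",t[:,:,::-1])
t,d=optics.snapshot("scene"); cv2.imwrite("pics/s3.png",t[:,:,::-1])
E
```

```text
time: 4.55
eef_pos: [0.5203, -0.1258, 0.2012]
tcp_rot: [3.141, 0.0, -1.569]
contact_force: [-0.1, 0.4, -2.0]
width: 0.0251
4.6 [ 0.52043141 -0.12564716  0.20134685] [ 3.14114515e+00  2.39566174e-04 -1.56866297e+00] [ 0.72827417 -0.01560986 -1.10896367] 0.02520799939008311 [317.44728811  98.71146763]
```

View pics/w3.png

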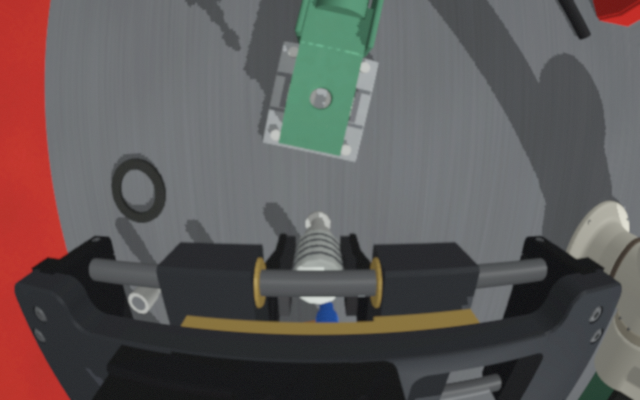

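View pics/s3.png

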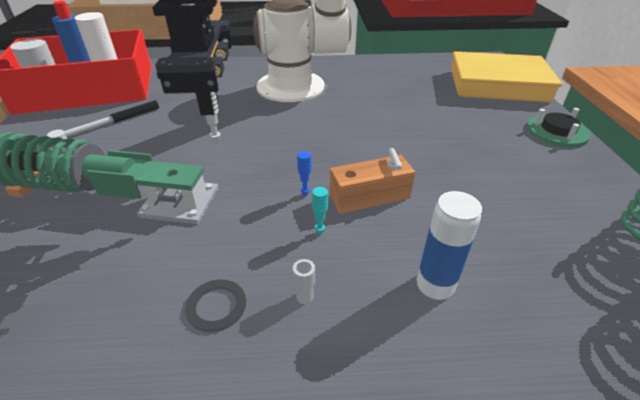

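The wrist view shows the hole at (320,98) and the held pin with its nose at about (318,215). The scene view confirms the pin is hanging straight. Next I'll compute both positions.

```bash
python3 - <<'E'
from h import *
z=np.load("pics/w3.npz"); i={"intrinsics":z["K"],"camera_from_world":z["T"]}
im=cv2.imread("pics/w3.png"); hsv=cv2.cvtColor(im,cv2.COLOR_BGR2HSV)
m=(~((abs(hsv[...,0].astype(int)-75)<15)&(hsv[...,1]>80))).astype(np.uint8); w=np.zeros_like(m); w[85:112,305:335]=m[85:112,305:335]
c=max(cv2.findContours(w,0,1)[0],key=cv2.contourArea); print(cv2.fitEllipse(c),cv2.boundingRect(c))
e=cv2.fitEllipse(c)[0]; print("hole",onplane("wrist",*e,.072,i))
# two-ray combo with top
a=cv2.resize(im[75:125,290:350],(720,600),interpolation=2); cv2.imwrite("pics/c6.png",a)
a=cv2.resize(im[200:310,260:380],(600,550),interpolation=2); cv2.imwrite("pics/c7.png",a)
for dz in (0,.004,.012,.016,.035,.039,.058,.098): 
    # knob underside 0.0057 below TCP approx -> nose z
    nz=0.2013-0.0717+0.008
    print(dz,proj("wrist",[.5204,-.1256,nz+dz],i).round(1))
E
```

```text
((320.1277160644531, 97.89753723144531), (21.217016220092773, 22.268836975097656), 93.16030883789062) (309, 87, 23, 22)
hole [ 0.51752779 -0.21677323  0.072     ]
0 [316.8 214.8]
0.004 [316.8 216.5]
0.012 [316.8 220.1]
0.016 [316.7 222. ]
0.035 [316.7 231.8]
0.039 [316.7 234.1]
0.058 [316.6 246.2]
0.098 [316.5 280.9]
```

View pics/c6.png

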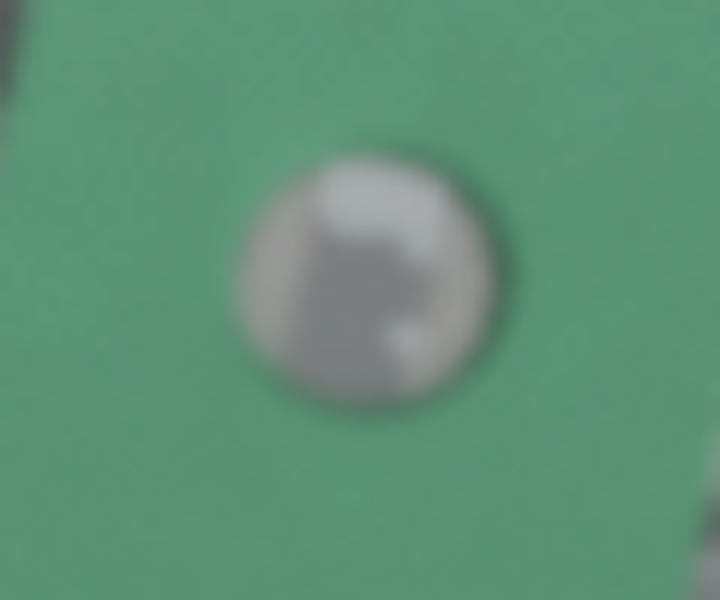

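View pics/c7.png

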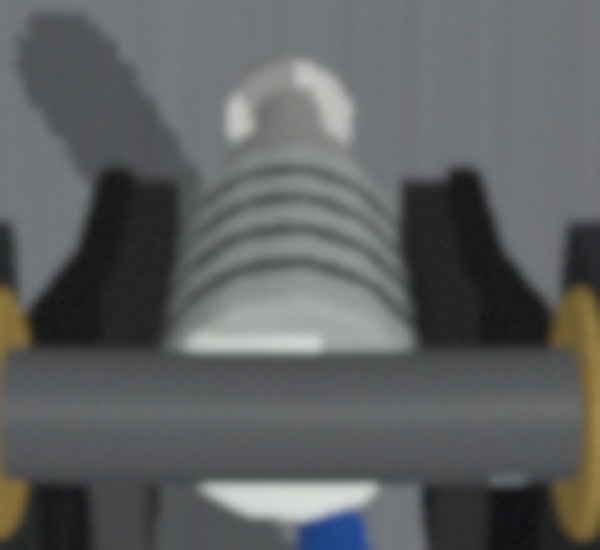

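```bash
python3 - <<'E'
from h import *
z=np.load("pics/w3.npz"); i={"intrinsics":z["K"],"camera_from_world":z["T"]}
nz=0.2013-0.0717+0.008
a=np.linspace(0,2*np.pi,180)
for dz,r in ((.012,.009),(.016,.009),(.0,.004),(.058,.013),(.098,.013)):
    q=np.array([proj("wrist",[.5204+r*np.cos(t),-.1256+r*np.sin(t),nz+dz],i) for t in a]); print(dz,q.min(0).round(1),q.max(0).round(1))
im=cv2.imread("pics/w3.png"); 
hsv=cv2.cvtColor(im,cv2.COLOR_BGR2HSV)
for v in range(208,240,2): print(v,im[v,300:336,1].tolist())
for v in (304,): print(im[296:308,317,1])
E
```

```text
0.012 [304.4 208.3] [329.1 231.5]
0.016 [304.2 210. ] [329.3 233.6]
0.0 [311.6 209.9] [322.  219.7]
0.058 [294.7 225.7] [338.6 265.5]
0.098 [289.1 256.5] [343.9 303.1]
208 [120, 120, 120, 120, 120, 120, 120, 120, 119, 118, 118, 120, 120, 119, 118, 117, 118, 118, 119, 121, 120, 118, 120, 119, 120, 119, 118, 117, 115, 115, 115, 117, 118, 118, 118, 117]
210 [120, 119, 120, 118, 118, 119, 120, 119, 119, 118, 119, 119, 119, 119, 117, 117, 118, 120, 121, 122, 121, 121, 119, 120, 120, 118, 117, 116, 116, 114, 115, 117, 117, 118, 116, 117]
212 [119, 120, 120, 118, 119, 119, 120, 120, 118, 117, 117, 117, 118, 122, 127, 130, 133, 137, 147, 155, 158, 155, 147, 135, 126, 121, 118, 117, 114, 115, 115, 117, 118, 118, 118, 115]
214 [120, 120, 120, 119, 118, 119, 119, 118, 118, 119, 124, 130, 136, 141, 143, 145, 146, 148, 160, 179, 190, 191, 187, 178, 166, 153, 139, 126, 117, 116, 115, 117, 117, 117, 118, 117]
216 [120, 120, 120, 119, 118, 119, 119, 122, 127, 136, 141, 144, 146, 145, 145, 145, 145, 146, 156, 174, 185, 190, 191, 193, 191, 186, 175, 157, 134, 120, 115, 117, 117, 118, 118, 116]
218 [12
[... 1367 characters left out ...]
 122, 122, 123, 125, 129, 130, 131, 133, 136, 138, 142, 145, 146, 144, 141, 134, 125, 120, 117, 116, 116]
234 [112, 119, 120, 118, 118, 119, 118, 115, 113, 109, 104, 100, 99, 97, 96, 97, 98, 103, 107, 111, 111, 108, 106, 105, 107, 110, 115, 126, 135, 140, 141, 138, 129, 122, 118, 115]
236 [102, 113, 116, 112, 104, 98, 98, 103, 110, 116, 121, 122, 124, 124, 127, 130, 134, 136, 137, 140, 140, 140, 139, 135, 129, 121, 118, 114, 110, 112, 117, 124, 129, 130, 125, 120]
238 [101, 102, 97, 94, 98, 105, 115, 126, 129, 129, 127, 123, 121, 116, 112, 111, 111, 112, 113, 116, 119, 123, 127, 132, 134, 136, 138, 140, 139, 134, 126, 116, 110, 113, 119, 123]
[141 191 213 218 218 216 208 185 149 120 113 107]
```

```bash
python3 -m pendant '[{"dr":[0,0,0],"offset":[-0.002,-0.03,0],"grip":0.015},{"dr":[0,0,0],"offset":[-0.002,-0.06,0],"grip":0.015},{"dr":[0,0,0],"offset":[-0.002,-0.08,0],"grip":0.015},{"dr":[0,0,0],"offset":[-0.002,-0.0915,0],"grip":0.015},{"dr":[0,0,0],"offset":[-0.002,-0.0915,-0.02],"grip":0.015},{"dr":[0,0,0],"offset":[-0.002,-0.0915,-0.04],"grip":0.015},{"dr":[0,0,0],"offset":[-0.002,-0.0915,-0.05],"grip":0.015},{"dr":[0,0,0],"offset":[-0.002,-0.0915,-0.055],"grip":0.015},{"dr":[0,0,0],"offset":[-0.002,-0.0915,-0.055],"grip":0.015},{"dr":[0,0,0],"offset":[-0.002,-0.0915,-0.055],"grip":0.015},{"dr":[0,0,0],"offset":[-0.002,-0.0915,-0.055],"grip":0.015}]'
python3 - <<'E'
from h import *
i=optics.camera_info("wrist"); p,d=optics.snapshot("wrist"); cv2.imwrite("pics/w4.png",p[150:320,220:420,::-1].repeat(4,0).repeat(4,1)[:600]);np.savez("pics/w4.npz",T=i["camera_from_world"],K=i["intrinsics"])
s=get_obs(); print(s["time"],s["eef_pos"],s["tcp_rot"],s["contact_force"],s["width"],proj("wrist",[.5183,-.2168,.072],i))
t,d=optics.snapshot("top"); cv2.imwrite("pics/t4.png",t[:,:,::-1])
t,d=optics.snapshot("scene"); cv2.imwrite("pics/s4.png",cv2.resize(t[90:230,90:230,::-1],(600,600),interpolation=2))
E
```

```text
time: 5.8
eef_pos: [0.5192, -0.218, 0.1476]
tcp_rot: [-3.14, -0.0, -1.569]
contact_force: [0.1, 0.3, -1.4]
width: 0.0252
5.85 [ 0.51907702 -0.21805074  0.14746271] [-3.13986461e+00 -3.74981565e-04 -1.56954045e+00] [-0.07389361  0.14640638 -1.52361261] 0.02514603855124068 [318.2718364  211.37504393]
```

View pics/w4.png

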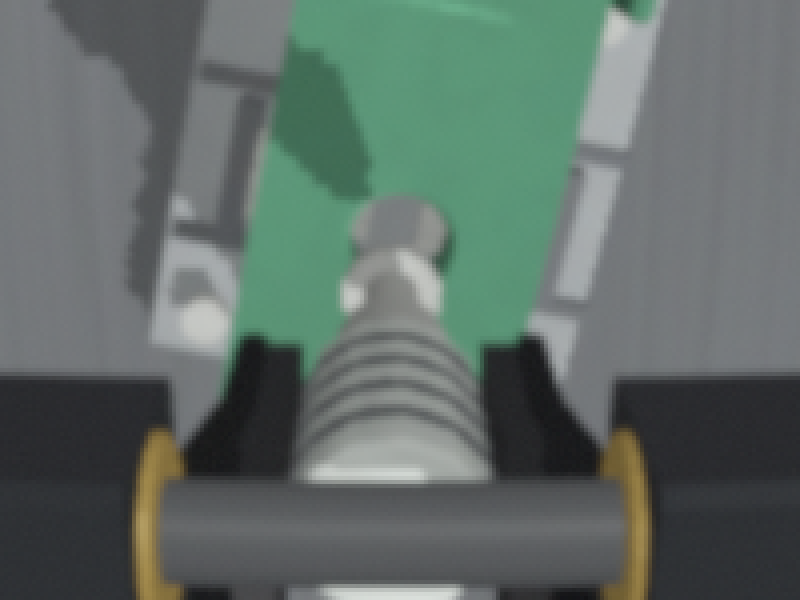

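View pics/s4.png

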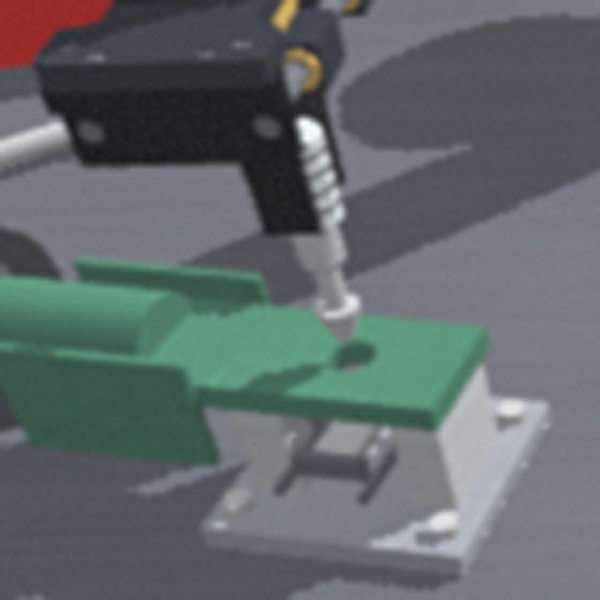

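```bash
python3 - <<'E'
from h import *
z=np.load("pics/w4.npz"); i={"intrinsics":z["K"],"camera_from_world":z["T"]}
s=cv2.imread("pics/w4.png")
im=s[::4,::4]; print(im.shape)
hsv=cv2.cvtColor(im,cv2.COLOR_BGR2HSV)
for v in range(46,80,3): print(v+150, "".join("g" if (abs(int(h)-75)<15 and S>80) else "." for h,S in hsv[v,75:125,:2]))
nz=.1475-.0717+.008
for dz in (0,.016,.058,.098): print("w",dz,proj("wrist",[.519,-.218,nz+dz],i).round(1),"s",((proj("scene",[.519,-.218,nz+dz])-[90,90]+.5)*600/140).round(0))
a=np.linspace(0,6.28,200)
q=np.array([proj("wrist",[.5183+.01*np.cos(t),-.2168+.01*np.sin(t),.072],i) for t in a]);print("hole pred",q.min(0),q.max(0))
q=np.array([proj("wrist",[.519+.009*np.cos(t),-.218+.009*np.sin(t),nz+.012],i) for t in a]);print("land pred",q.min(0),q.max(0))
q=np.array([proj("scene",[.519+.009*np.cos(t),-.218+.009*np.sin(t),nz+.014],) for t in a]);q=(q-90+.5)*600/140;print("sc land pred",q.min(0),q.max(0))
q=np.array([proj("scene",[.5183+.01*np.cos(t),-.2168+.01*np.sin(t),.072],) for t in a]);q=(q-90+.5)*600/140;print("sc hole pred",q.min(0),q.max(0))
E
```

```text
(150, 200, 3)
196 gggggggggggggggggggggggggggggggggggggggggggggggggg
199 ggggggggggggggggg..............ggggggggggggggggggg
202 gggggggggggggg.....................ggggggggggggggg
205 gggggggggggg.........................ggggggggggggg
208 gggggggggggg..........................gggggggggggg
211 ggggggggggggg........................ggggggggggggg
214 ggggggggggggg......................ggggggggggggggg
217 ggggggggggg........................ggggggggggggggg
220 ggggggggg............................ggggggggggggg
223 ggggggggg............................ggggggggggggg
226 ggggggggg...........................gggggggggggggg
229 ggggggggggg.........................gggggggggggggg
w 0 [317.4 214.6] s [341. 332.]
w 0.016 [317.3 221.7] s [332. 301.]
w 0.058 [317.2 245.8] s [307. 216.]
w 0.098 [316.9 280.4] s [282. 129.]
hole pred [305.85939921 199.42461903] [330.68395602 223.0341853 ]
land pred [305.03234167 208.11899214] [329.64546651 231.30172247]
sc land pred [311.24617332 293.27191727] [355.50396903 317.71484612]
sc hole pred [326.96154366 339.74990474] [374.89301464 367.27147528]
```

The crop shows the hole at (320,210) and the pin's nose about 2 mm short of it, on the +x/+y side. I'll correct by -1.8 mm in x and y and enter slowly.

```bash
python3 -m pendant '[{"dr":[0,0,0],"offset":[-0.0018,-0.0018,0],"grip":0.015},{"dr":[0,0,0],"offset":[-0.0018,-0.0018,-0.004],"grip":0.015},{"dr":[0,0,0],"offset":[-0.0018,-0.0018,-0.008],"grip":0.015},{"dr":[0,0,0],"offset":[-0.0018,-0.0018,-0.012],"grip":0.015},{"dr":[0,0,0],"offset":[-0.0018,-0.0018,-0.015],"grip":0.015},{"dr":[0,0,0],"offset":[-0.0018,-0.0018,-0.018],"grip":0.015},{"dr":[0,0,0],"offset":[-0.0018,-0.0018,-0.018],"grip":0.015}]'
python3 - <<'E'
from h import *
i=optics.camera_info("wrist"); p,d=optics.snapshot("wrist"); cv2.imwrite("pics/w5.png",p[150:300,220:420,::-1].repeat(4,0).repeat(4,1)[:600])
s=get_obs(); print(s["time"],s["eef_pos"],s["contact_force"],s["moment"])
t,d=optics.snapshot("scene"); cv2.imwrite("pics/s5.png",cv2.resize(t[90:230,90:230,::-1],(600,600),interpolation=2))
E
```

```text
time: 6.65
eef_pos: [0.5164, -0.2198, 0.1279]
tcp_rot: [3.14, 0.0, -1.57]
contact_force: [-0.5, 0.3, -2.0]
width: 0.0252
6.7 [ 0.51662762 -0.21979392  0.12826105] [-0.00619367 -0.58846713 -1.25641064] [ 0.06938237 -0.01926579  0.05155575]
```

View pics/w5.png

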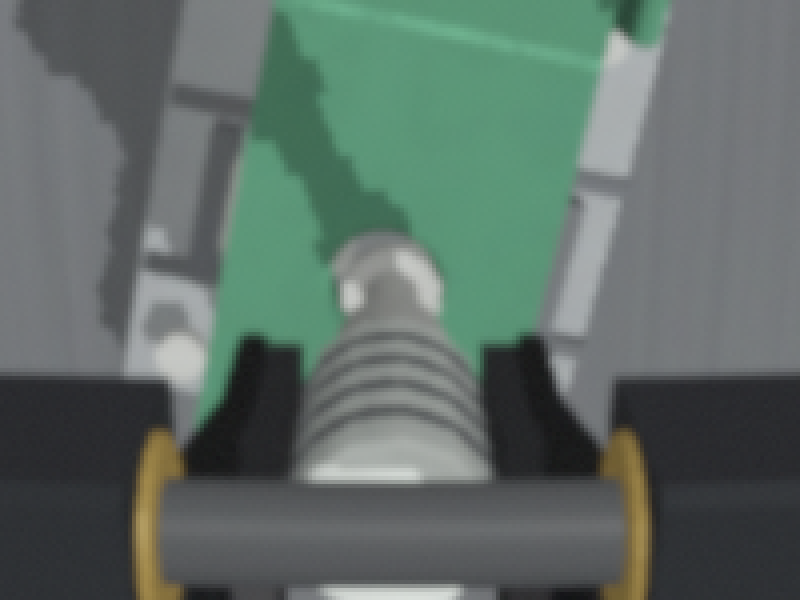

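View pics/s5.png

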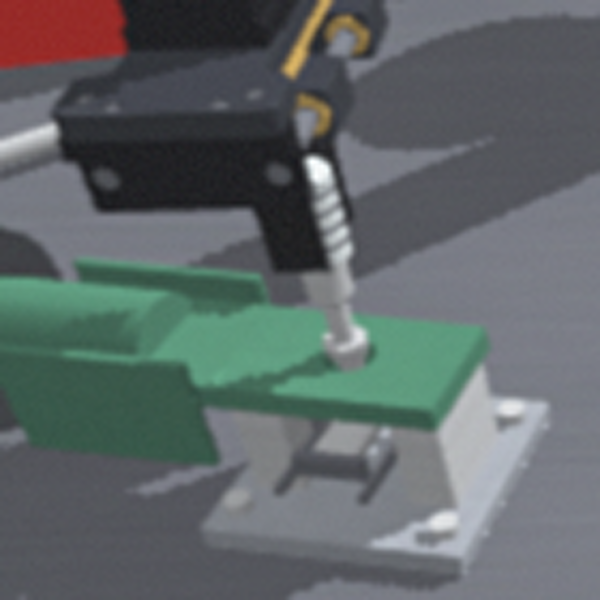

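The wrist crop shows the land at about (317,217), well centred in the hole, and the scene crop shows the cone inside the hole. The scene view suggests a slight +y correction, so I'll make one and go on.

```bash
python3 -m pendant '[{"dr":[0,0,0],"offset":[0.0003,0.0008,0],"grip":0.015},{"dr":[0,0,0],"offset":[0.0003,0.0008,-0.003],"grip":0.015},{"dr":[0,0,0],"offset":[0.0003,0.0008,-0.006],"grip":0.015},{"dr":[0,0,0],"offset":[0.0003,0.0008,-0.009],"grip":0.015},{"dr":[0,0,0],"offset":[0.0003,0.0008,-0.009],"grip":0.015}]'
python3 - <<'E'
from h import *
s=get_obs(); print(s["time"],s["eef_pos"],s["contact_force"],s["moment"])
t,d=optics.snapshot("scene"); cv2.imwrite("pics/s6.png",cv2.resize(t[130:200,130:220,::-1],(770,600),interpolation=2))
i=optics.camera_info("wrist"); p,d=optics.snapshot("wrist"); cv2.imwrite("pics/w6.png",p[150:300,220:420,::-1].repeat(4,0).repeat(4,1)[:600])
E
```

```text
time: 7.25
eef_pos: [0.5169, -0.219, 0.119]
tcp_rot: [3.141, 0.0, -1.57]
contact_force: [0.6, 0.3, -2.1]
width: 0.0251
7.25 [ 0.51693963 -0.21898955  0.11904371] [ 0.61548314  0.33645775 -2.12034103] [ 0.05632592 -0.15283517  0.03058517]
```

View pics/s6.png

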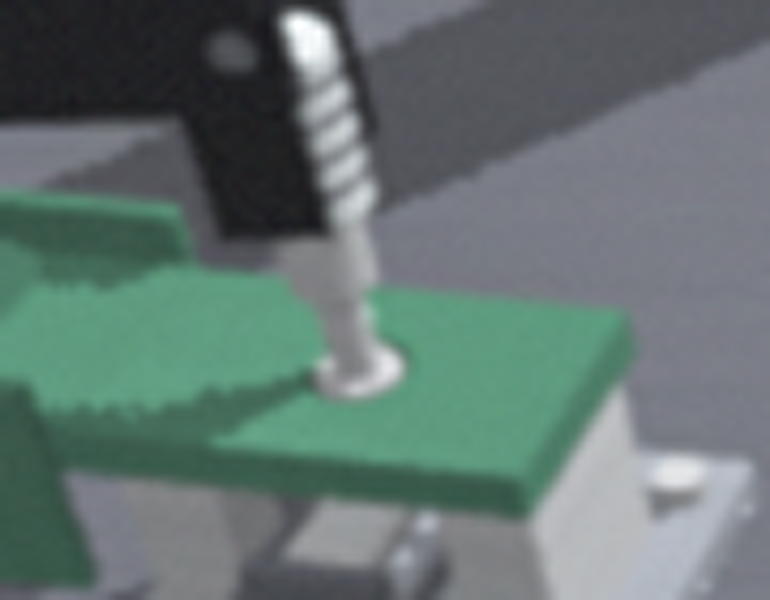

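View pics/w6.png

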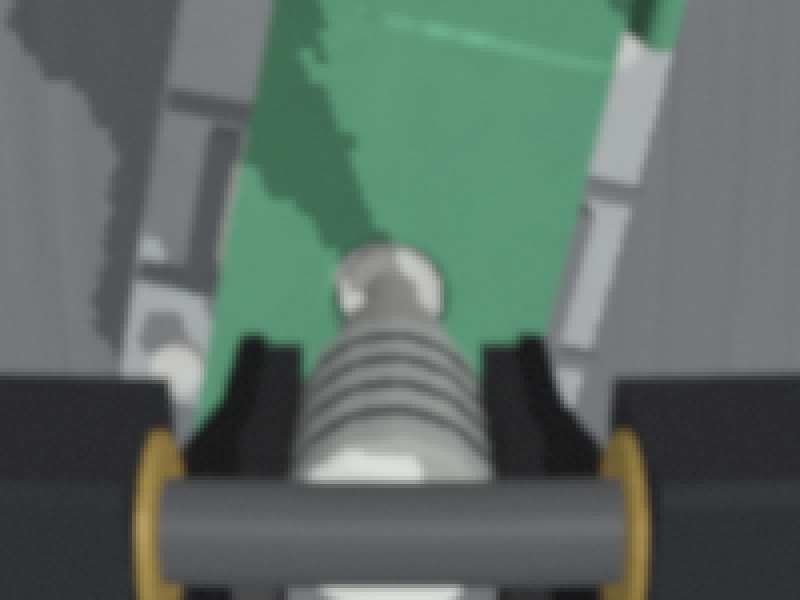

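The land is flush in the hole, centred in both views, with no side load. Continuing down gently.

```bash
python3 -m pendant '[{"dr":[0,0,0],"offset":[0,0,-0.002],"grip":0.015},{"dr":[0,0,0],"offset":[0,0,-0.004],"grip":0.015},{"dr":[0,0,0],"offset":[0,0,-0.006],"grip":0.015},{"dr":[0,0,0],"offset":[0,0,-0.008],"grip":0.015},{"dr":[0,0,0],"offset":[0,0,-0.008],"grip":0.015}]'
python3 -m pendant '[{"dr":[0,0,0],"offset":[0,0,-0.0015],"grip":0.015},{"dr":[0,0,0],"offset":[0,0,-0.003],"grip":0.015},{"dr":[0,0,0],"offset":[0,0,-0.0045],"grip":0.015},{"dr":[0,0,0],"offset":[0,0,-0.0045],"grip":0.015}]'
```

```text
time: 7.85
eef_pos: [0.517, -0.219, 0.1112]
tcp_rot: [3.141, 0.0, -1.57]
contact_force: [0.4, 0.3, -1.8]
width: 0.0252
time: 8.25
eef_pos: [0.5168, -0.219, 0.1068]
tcp_rot: [3.141, 0.0, -1.57]
contact_force: [-1.1, 1.2, -1.1]
width: 0.025
```

```bash
python3 -m pendant '[{"dr":[0,0,0],"offset":[0,0,-0.0015],"grip":0.015},{"dr":[0,0,0],"offset":[0,0,-0.003],"grip":0.015},{"dr":[0,0,0],"offset":[0,0,-0.003],"grip":0.015}]'
python3 -m pendant '[{"dr":[0,0,0],"offset":[0,0,-0.0015],"grip":0.015},{"dr":[0,0,0],"offset":[0,0,-0.003],"grip":0.015},{"dr":[0,0,0],"offset":[0,0,-0.003],"grip":0.015}]'
```

```text
time: 8.55
eef_pos: [0.5173, -0.2191, 0.104]
tcp_rot: [-3.141, -0.0, -1.57]
contact_force: [0.6, -0.2, -2.0]
width: 0.0251
time: 8.85
eef_pos: [0.5177, -0.2192, 0.1016]
tcp_rot: [-3.14, -0.001, -1.569]
contact_force: [0.6, -0.0, 1.4]
width: 0.0257
```

```bash
python3 -m pendant '[{"dr":[0,0,0],"offset":[0,0,-0.0015],"grip":0.015},{"dr":[0,0,0],"offset":[0,0,-0.003],"grip":0.015},{"dr":[0,0,0],"offset":[0,0,-0.003],"grip":0.015}]'
```

```text
time: 9.15
eef_pos: [0.5177, -0.2193, 0.0989]
tcp_rot: [-3.14, -0.001, -1.569]
contact_force: [1.1, -0.0, 4.5]
width: 0.0253
```

Jaw contact has begun at +4.5 N. Continuing in small steps.

```bash
python3 -m pendant '[{"dr":[0,0,0],"offset":[0,0,-0.0015],"grip":0.015},{"dr":[0,0,0],"offset":[0,0,-0.003],"grip":0.015},{"dr":[0,0,0],"offset":[0,0,-0.003],"grip":0.015}]'
python3 -m pendant '[{"dr":[0,0,0],"offset":[0,0,-0.0015],"grip":0.015},{"dr":[0,0,0],"offset":[0,0,-0.003],"grip":0.015},{"dr":[0,0,0],"offset":[0,0,-0.003],"grip":0.015}]'
```

```text
time: 9.45
eef_pos: [0.5178, -0.2193, 0.0961]
tcp_rot: [-3.14, -0.001, -1.569]
contact_force: [-0.2, -0.2, 5.9]
width: 0.0249
time: 9.75
eef_pos: [0.5171, -0.2191, 0.0921]
tcp_rot: [-3.141, -0.0, -1.57]
contact_force: [1.0, -0.1, 2.2]
width: 0.025
```

```bash
python3 -m pendant '[{"dr":[0,0,0],"offset":[0,0,-0.0015],"grip":0.015},{"dr":[0,0,0],"offset":[0,0,-0.003],"grip":0.015},{"dr":[0,0,0],"offset":[0,0,-0.003],"grip":0.015}]'
python3 -m pendant '[{"dr":[0,0,0],"offset":[0,0,-0.0015],"grip":0.015},{"dr":[0,0,0],"offset":[0,0,-0.003],"grip":0.015},{"dr":[0,0,0],"offset":[0,0,-0.003],"grip":0.015}]'
```

```text
time: 10.05
eef_pos: [0.517, -0.219, 0.0887]
tcp_rot: [3.141, 0.0, -1.57]
contact_force: [0.7, -0.5, 2.9]
width: 0.0251
time: 10.35
eef_pos: [0.5169, -0.2188, 0.0852]
tcp_rot: [3.141, 0.001, -1.57]
contact_force: [3.0, -1.4, -4.4]
width: 0.0253
```

The force dropped to -4.4 N, so the jaws have snapped in. I'll keep going until the knob seats, expected near TCP z 0.078.

```bash
python3 -m pendant '[{"dr":[0,0,0],"offset":[0,0,-0.0015],"grip":0.015},{"dr":[0,0,0],"offset":[0,0,-0.003],"grip":0.015},{"dr":[0,0,0],"offset":[0,0,-0.003],"grip":0.015}]'
python3 -m pendant '[{"dr":[0,0,0],"offset":[0,0,-0.001],"grip":0.015},{"dr":[0,0,0],"offset":[0,0,-0.002],"grip":0.015},{"dr":[0,0,0],"offset":[0,0,-0.002],"grip":0.015}]'
```

```text
time: 10.65
eef_pos: [0.517, -0.2189, 0.0825]
tcp_rot: [3.141, 0.0, -1.57]
contact_force: [2.1, 0.3, -1.2]
width: 0.0251
time: 10.95
eef_pos: [0.517, -0.219, 0.0809]
tcp_rot: [3.141, 0.0, -1.57]
contact_force: [1.5, -0.4, -0.1]
width: 0.0252
```

```bash
python3 -m pendant '[{"dr":[0,0,0],"offset":[0,0,-0.0005],"grip":0.015},{"dr":[0,0,0],"offset":[0,0,-0.001],"grip":0.015},{"dr":[0,0,0],"offset":[0,0,-0.001],"grip":0.015}]'
```

```text
time: 11.25
eef_pos: [0.517, -0.219, 0.08]
tcp_rot: [-3.142, -0.0, -1.57]
contact_force: [1.5, -0.0, -0.7]
width: 0.0253
```

```bash
python3 -m pendant '[{"dr":[0,0,0],"offset":[0,0,-0.0007],"grip":0.015},{"dr":[0,0,0],"offset":[0,0,-0.0015],"grip":0.015},{"dr":[0,0,0],"offset":[0,0,-0.0015],"grip":0.015}]'
```

```text
time: 11.55
eef_pos: [0.517, -0.219, 0.0784]
tcp_rot: [3.141, 0.0, -1.57]
contact_force: [1.7, -0.6, -0.3]
width: 0.0254
```

```bash
python3 -m pendant '[{"dr":[0,0,0],"offset":[0,0,-0.0005],"grip":0.015},{"dr":[0,0,0],"offset":[0,0,-0.001],"grip":0.015},{"dr":[0,0,0],"offset":[0,0,-0.001],"grip":0.015}]'
```

```text
time: 11.85
eef_pos: [0.5171, -0.2191, 0.0777]
tcp_rot: [-3.142, -0.0, -1.57]
contact_force: [1.8, -0.2, 1.1]
width: 0.0251
```

```bash
python3 -m pendant '[{"dr":[0,0,0],"offset":[0,0,-0.0005],"grip":0.015},{"dr":[0,0,0],"offset":[0,0,-0.001],"grip":0.015},{"dr":[0,0,0],"offset":[0,0,-0.001],"grip":0.015}]'
```

```text
time: 12.15
eef_pos: [0.5171, -0.2191, 0.0776]
tcp_rot: [-3.141, -0.0, -1.569]
contact_force: [0.7, 1.1, 6.3]
width: 0.0249
```

```bash
python3 -m pendant '[{"dr":[0,0,0],"offset":[0,0,-0.0005],"grip":0.015},{"dr":[0,0,0],"offset":[0,0,-0.001],"grip":0.015},{"dr":[0,0,0],"offset":[0,0,-0.001],"grip":0.015}]'
python3 - <<'E'
from h import *
t,d=optics.snapshot("scene"); cv2.imwrite("pics/s7.png",cv2.resize(t[110:210,120:230,::-1],(660,600),interpolation=2))
i=optics.camera_info("wrist"); p,d=optics.snapshot("wrist"); cv2.imwrite("pics/w7.png",p[150:300,220:420,::-1].repeat(4,0).repeat(4,1)[:600])
E
```

```text
time: 12.45
eef_pos: [0.5171, -0.2191, 0.0776]
tcp_rot: [-3.141, -0.001, -1.569]
contact_force: [-0.6, 1.0, 12.3]
width: 0.0253
```

View pics/s7.png

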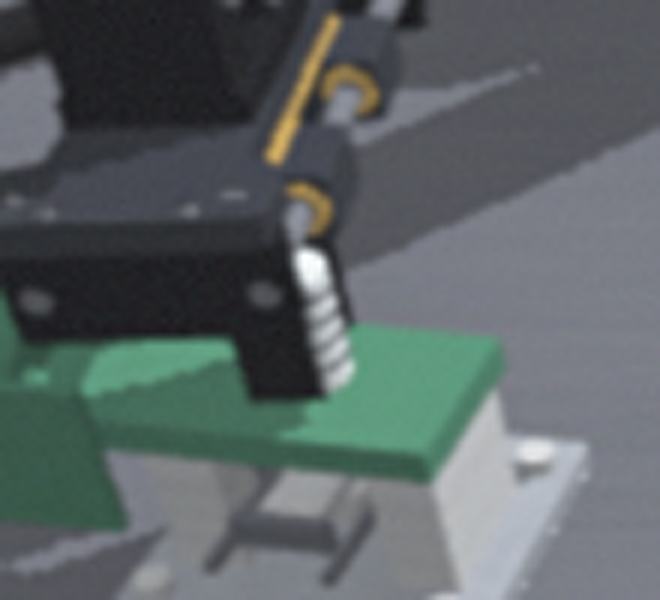

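View pics/w7.png

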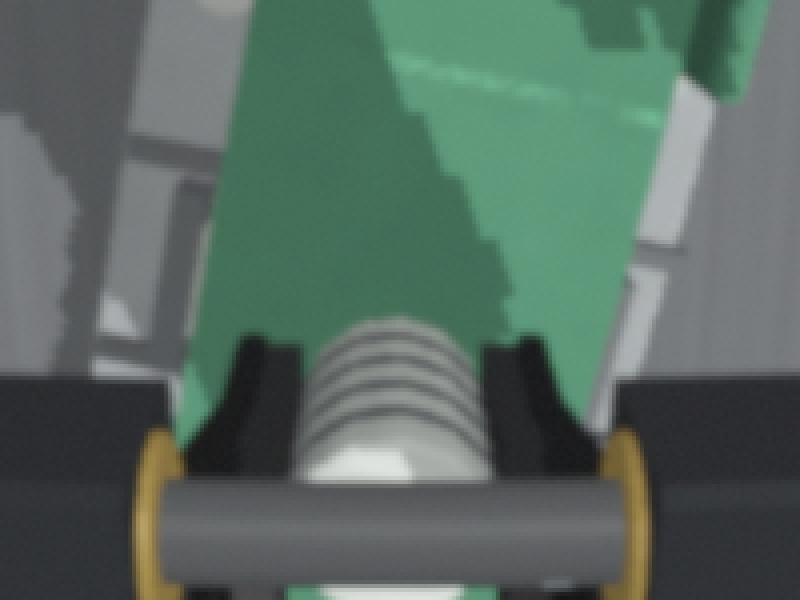

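Seated: a hard stop at TCP z 0.0776 with +12 N, as predicted, and the knob's underside is on the ear in both pictures. Next I'll relax and rise slowly through the free play.

```bash
python3 -m pendant '[{"dr":[0,0,0],"offset":[0,0,0.001],"grip":0.015},{"dr":[0,0,0],"offset":[0,0,0.002],"grip":0.015},{"dr":[0,0,0],"offset":[0,0,0.003],"grip":0.015},{"dr":[0,0,0],"offset":[0,0,0.004],"grip":0.015},{"dr":[0,0,0],"offset":[0,0,0.004],"grip":0.015}]'
python3 -m pendant '[{"dr":[0,0,0],"offset":[0,0,0.0005],"grip":0.015},{"dr":[0,0,0],"offset":[0,0,0.001],"grip":0.015},{"dr":[0,0,0],"offset":[0,0,0.0015],"grip":0.015},{"dr":[0,0,0],"offset":[0,0,0.0015],"grip":0.015}]'
```

```text
time: 13.05
eef_pos: [0.5169, -0.2189, 0.0789]
tcp_rot: [3.141, 0.0, -1.57]
contact_force: [3.7, -1.1, -3.6]
width: 0.0255
time: 13.45
eef_pos: [0.5169, -0.219, 0.081]
tcp_rot: [3.141, 0.0, -1.57]
contact_force: [2.1, -0.9, -3.4]
width: 0.0252
```

```bash
python3 -m pendant '[{"dr":[0,0,0],"offset":[0,0,0.0005],"grip":0.015},{"dr":[0,0,0],"offset":[0,0,0.001],"grip":0.015},{"dr":[0,0,0],"offset":[0,0,0.001],"grip":0.015}]'
```

```text
time: 13.75
eef_pos: [0.5169, -0.219, 0.0822]
tcp_rot: [3.141, 0.0, -1.57]
contact_force: [2.5, 0.2, -2.7]
width: 0.0253
```

```bash
python3 -m pendant '[{"dr":[0,0,0],"offset":[0,0,0.0005],"grip":0.015},{"dr":[0,0,0],"offset":[0,0,0.001],"grip":0.015},{"dr":[0,0,0],"offset":[0,0,0.001],"grip":0.015}]'
```

```text
time: 14.05
eef_pos: [0.517, -0.219, 0.0832]
tcp_rot: [3.141, 0.0, -1.57]
contact_force: [2.7, 0.1, -2.1]
width: 0.0253
```

```bash
python3 -m pendant '[{"dr":[0,0,0],"offset":[0,0,0.0005],"grip":0.015},{"dr":[0,0,0],"offset":[0,0,0.001],"grip":0.015},{"dr":[0,0,0],"offset":[0,0,0.001],"grip":0.015}]'
```

```text
time: 14.35
eef_pos: [0.517, -0.219, 0.0841]
tcp_rot: [3.141, -0.0, -1.57]
contact_force: [1.9, -0.1, -3.4]
width: 0.0254
```

```bash
python3 -m pendant '[{"dr":[0,0,0],"offset":[0,0,0.0005],"grip":0.015},{"dr":[0,0,0],"offset":[0,0,0.001],"grip":0.015},{"dr":[0,0,0],"offset":[0,0,0.001],"grip":0.015}]'
```

```text
time: 14.65
eef_pos: [0.5169, -0.219, 0.0849]
tcp_rot: [3.141, 0.0, -1.57]
contact_force: [2.5, -0.8, -3.6]
width: 0.0251
```

```bash
python3 -m pendant '[{"dr":[0,0,0],"offset":[0,0,0.0005],"grip":0.015},{"dr":[0,0,0],"offset":[0,0,0.0008],"grip":0.015},{"dr":[0,0,0],"offset":[0,0,0.0008],"grip":0.015}]'
```

```text
time: 14.95
eef_pos: [0.5168, -0.2189, 0.0851]
tcp_rot: [3.141, 0.0, -1.57]
contact_force: [4.4, -1.5, -9.4]
width: 0.0252
```

```bash
python3 -m pendant '[{"dr":[0,0,0],"offset":[0,0,0.0004],"grip":0.015},{"dr":[0,0,0],"offset":[0,0,0.0008],"grip":0.015},{"dr":[0,0,0],"offset":[0,0,0.0008],"grip":0.015}]'
```

```text
time: 15.25
eef_pos: [0.5168, -0.2188, 0.0852]
tcp_rot: [3.141, 0.001, -1.57]
contact_force: [5.6, -2.3, -15.3]
width: 0.0253
```

Hard stop after 7.5 mm of play, pull 15.3 N. Holding it steady.

```bash
python3 -m pendant '[{"dr":[0,0,0],"offset":[0,0,0],"grip":0.015},{"dr":[0,0,0],"offset":[0,0,0],"grip":0.015},{"dr":[0,0,0],"offset":[0,0,0],"grip":0.015}]'
```

```text
time: 15.55
eef_pos: [0.5168, -0.2188, 0.0852]
tcp_rot: [3.141, 0.001, -1.57]
contact_force: [5.6, -1.9, -14.9]
width: 0.0252
```

```bash
python3 -m pendant '[{"dr":[0,0,0],"offset":[0,0,0],"grip":0.015},{"dr":[0,0,0],"offset":[0,0,0],"grip":0.015},{"dr":[0,0,0],"offset":[0,0,0],"grip":0.015},{"dr":[0,0,0],"offset":[0,0,0],"grip":0.015}]'
python3 -m pendant '[{"dr":[0,0,0],"offset":[0,0,0],"grip":0.015},{"dr":[0,0,0],"offset":[0,0,0],"grip":0.015},{"dr":[0,0,0],"offset":[0,0,0],"grip":0.015},{"dr":[0,0,0],"offset":[0,0,0],"grip":0.015},{"dr":[0,0,0],"offset":[0,0,0],"grip":0.015}]'
```

```text
time: 15.95
eef_pos: [0.5168, -0.2188, 0.0852]
tcp_rot: [3.141, 0.001, -1.57]
contact_force: [5.4, -2.7, -15.0]
width: 0.0254
time: 16.45
eef_pos: [0.5167, -0.2188, 0.0852]
tcp_rot: [3.141, 0.001, -1.57]
contact_force: [5.3, -2.5, -16.1]
width: 0.0257
```

The pull held steady at 15–16 N for 1.2 s with no slip. Next I'll lower the pin back home before releasing.

```bash
python3 -m pendant '[{"dr":[0,0,0],"offset":[0,0,-0.001],"grip":0.015},{"dr":[0,0,0],"offset":[0,0,-0.002],"grip":0.015},{"dr":[0,0,0],"offset":[0,0,-0.0035],"grip":0.015},{"dr":[0,0,0],"offset":[0,0,-0.005],"grip":0.015},{"dr":[0,0,0],"offset":[0,0,-0.0065],"grip":0.015},{"dr":[0,0,0],"offset":[0,0,-0.008],"grip":0.015},{"dr":[0,0,0],"offset":[0,0,-0.009],"grip":0.015},{"dr":[0,0,0],"offset":[0,0,-0.009],"grip":0.015}]'
```

```text
time: 17.25
eef_pos: [0.5172, -0.2191, 0.0777]
tcp_rot: [-3.141, -0.0, -1.57]
contact_force: [0.7, -0.7, -0.4]
width: 0.0257
```

```bash
python3 -m pendant '[{"dr":[0,0,0],"offset":[0,0,-0.0003],"grip":0.015},{"dr":[0,0,0],"offset":[0,0,-0.0006],"grip":0.015},{"dr":[0,0,0],"offset":[0,0,-0.0006],"grip":0.015}]'
```

```text
time: 17.55
eef_pos: [0.5172, -0.2191, 0.0777]
tcp_rot: [-3.141, -0.0, -1.569]
contact_force: [-0.0, 0.2, 4.1]
width: 0.0255
```

Home again, with light contact. Opening in place to 50 mm, then rising straight up.

```bash
python3 -m pendant '[{"dr":[0,0,0],"offset":[0,0,0.0005],"grip":0.03},{"dr":[0,0,0],"offset":[0,0,0.0005],"grip":0.05},{"dr":[0,0,0],"offset":[0,0,0.0005],"grip":0.05},{"dr":[0,0,0],"offset":[0,0,0.0005],"grip":0.05},{"dr":[0,0,0],"offset":[0,0,0.0005],"grip":0.05},{"dr":[0,0,0],"offset":[0,0,0.0005],"grip":0.05}]'
```

```text
time: 18.15
eef_pos: [0.5169, -0.219, 0.0774]
tcp_rot: [3.141, 0.0, -1.57]
contact_force: [-0.3, -0.7, -0.5]
width: 0.0492
```

```bash
python3 -m pendant '[{"dr":[0,0,0],"offset":[0,0,0.005],"grip":0.05},{"dr":[0,0,0],"offset":[0,0,0.015],"grip":0.05},{"dr":[0,0,0],"offset":[0,0,0.03],"grip":0.05},{"dr":[0,0,0],"offset":[0,0,0.06],"grip":0.05},{"dr":[0,0,0],"offset":[0,0,0.1],"grip":0.05},{"dr":[0,0,0],"offset":[0,0,0.12],"grip":0.05},{"dr":[0,0,0],"offset":[0,0.04,0.12],"grip":0.05},{"dr":[0,0,0],"offset":[0,0.08,0.12],"grip":0.05},{"dr":[0,0,0],"offset":[0,0.12,0.12],"grip":0.05},{"dr":[0,0,0],"offset":[0,0.12,0.12],"grip":0.05},{"dr":[0,0,0],"offset":[0,0.12,0.12],"grip":0.05},{"dr":[0,0,0],"offset":[0,0.12,0.12],"grip":0.05}]'
python3 - <<'E'
from h import *
t,d=optics.snapshot("scene"); cv2.imwrite("pics/s8.png",cv2.resize(t[110:210,90:230,::-1],(784,560),interpolation=2)); cv2.imwrite("pics/s8f.png",t[:,:,::-1])
i=optics.camera_info("wrist"); p,d=optics.snapshot("wrist"); cv2.imwrite("pics/w8.png",p[:,:,::-1])
t,d=optics.snapshot("top"); cv2.imwrite("pics/t8.png",t[:,:,::-1])
P=cloud("top",d); m=P[240:290,440:490,2]; print(np.sort(m[m>.095])[-20:], get_obs()["time"])
print(proj("wrist",[.5172,-.2185,.112],i))
E
```

```text
time: 19.35
eef_pos: [0.5171, -0.0995, 0.1981]
tcp_rot: [-3.141, -0.0, -1.57]
contact_force: [-0.6, -0.2, -0.5]
width: 0.0501
[0.54609693 0.71033031 0.71033031 0.71033031 0.71033031 0.71033031
 0.71033031 0.71033031 0.71033031 0.71033031 0.71033031 0.71033031
 0.71033031 0.71033031 0.71033031 0.71033031 0.71033031 0.71033031
 0.71033031 0.71033031] 19.5
[316.77875402  60.98779927]
```

View pics/s8.png

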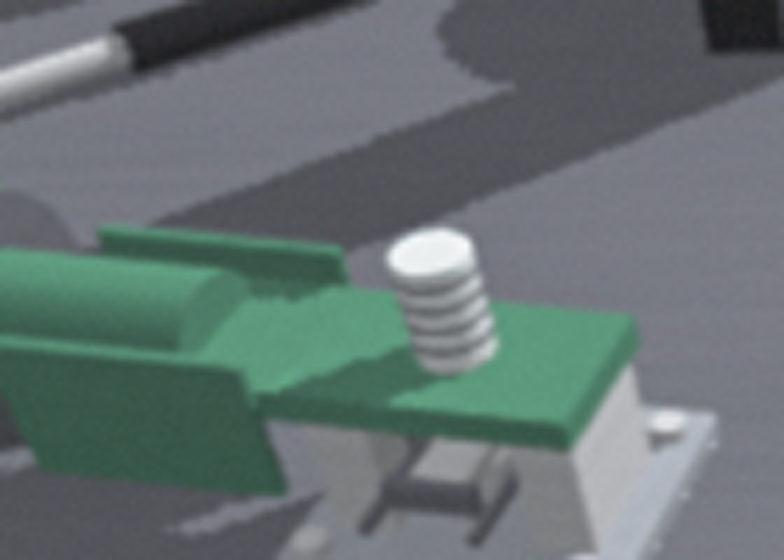

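View pics/s8f.png

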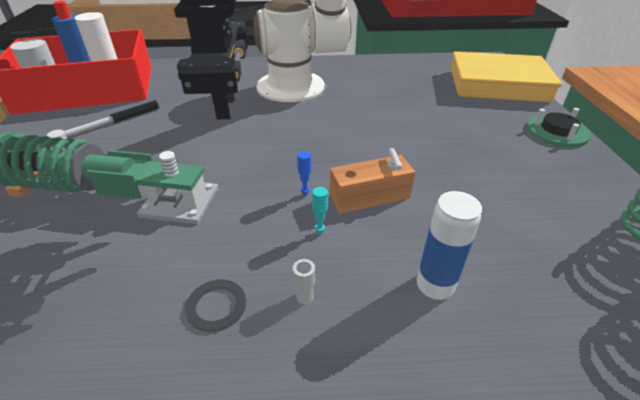

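View pics/w8.png

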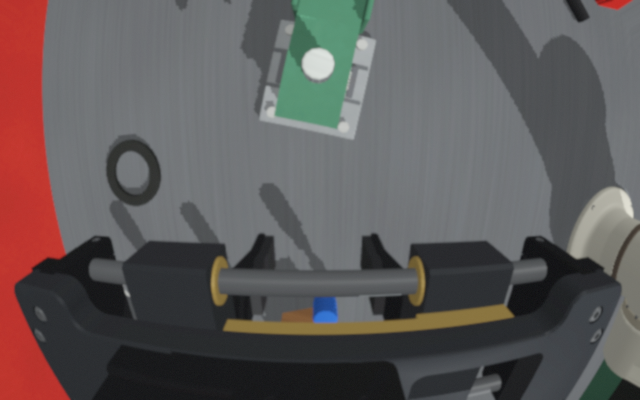

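The scene view shows the knob flush on the ear at (168,163), and everything else is where it started. The wrist view shows the knob at (318,64), close to the predicted (317,61). Handing in.

```bash
python3 -c "
from station import order; print(order.sign_off())"
```

```text
the job is handed in; nothing more can be done
None
```

The lock pin is home and locked in the fixture, the tug test held, and I handed the job in at about 19.5 s.

- **Insertion:** I took the grooved grey-knob pin from the rack and pushed it straight down through the green bracket. The jaws resisted with about 6–8 N, then snapped in. The knob then met a hard stop at the predicted height (tool at z = 0.0776 m). I pressed it there with about 12 N by the wrist reading.
- **Tug:** The pin rose through about 7.5 mm of free play and stopped hard. I pulled up at 15–16 N for about 1.2 s with no slip. Side load during the pull was about 6 N. I then lowered the pin home, let go and moved clear.
- **Last checks:** The final pictures show the knob flush on the bracket and the gripper clear. The T-bar pin, the blue and turquoise pins, the socket, ring and can are where they started. One depth check of the knob height from the top camera gave no usable reading, because something nearer the camera, probably the arm, filled that view. The cameras disagreed by 1–3 mm on where the hole and nose were. I averaged these readings, and the pin went in with side forces of about 3 N or less.

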